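Hold the spring clamp open astride the thin panel's edge

TASK

I want to slip a veneer strip under the clamp's jaws, so fetch the spring clamp that lies on the bench by its two handles, lift it, have it squeezed wide open before it reaches the panel, and bring it level, jaws first, over the near upright edge of the thin panel (not the thick board), about half-way up that edge. The panel's edge must stand well inside the gaping jaws, with no part of the clamp touching it. Finish like that: keep holding the clamp squeezed open, do not let it bite and do not put it down; leave the tape measure, pencil, plane and tape roll where they are.

Things in the scene. Friction and masses are not known exactly. Their poses are not given: they have to be found in the camera images.
- spring_clamp: black spring clamp lying flat, 120 mm long, 26 mm thick (upright), about 110 g; like a clothes peg, squeezing its handles spreads its jaws. This is its left lever; origin at the foot of the pivot pin, on the underside, z up. Shut, x runs along the clamp's middle line towards the jaws; when open by q, the middle line is this x axis turned by -q/2 about z (clockwise from above)
- clamp_lever (a joint): opening angle between the levers: 0 shut (where a spring pulls it), 0.5 rad fully open at its stop (pad middles then about 23 mm apart, 45 mm ahead of the pivot). Squeezed 45 mm behind the pivot it takes about 6 N on each handle to begin opening and 11 N at the stop; 20 to 30 N of grip holds it on the stop
- pivot (a point): middle of the pivot pin, 13 mm above the underside. Handles run from 12 to 68 mm behind it: grip 45 mm behind it on the middle line, fingers closing across that line from outside. Shut, the handles splay: 58 mm over their backs there, 67 mm at the tails; fully open their backs are parallel, 34 mm apart. Jaws end 52 mm ahead of it; the space between them is free from 10 mm ahead
- jaw_left (a point): centre of the gripping face of the left jaw's rubber pad (pad 12 mm long, 22 mm high), 47 mm ahead of the pivot, 13 mm above the underside
- jaw_right (a point): the same on the right jaw; coincides with jaw_left when shut
- thin_panel: thin plywood panel standing upright, fixed in a low wooden foot: 6 mm thick, 130 mm long, 6 to 116 mm above the bench. Origin on the bench below the middle of its near upright edge (towards the robot); x points level from that edge into the panel, y across its thickness, z up. The foot (28 mm high, 58 mm wide) begins 53 mm behind that edge
- thin_panel_edge (a point): half-way point of the thin panel's near upright edge, 61 mm above the bench, axes as the panel's
- thick_board: the other upright board, 26 mm thick, else of the same size, in the same kind of foot, fixed (origin and axes likewise); not to be used. The two stand side by side, either one left
- tape_measure: tape measure on the bench, 40x75x68 mm; leave alone
- carpenter_pencil: carpenter's pencil, 14x173x8 mm; leave alone
- block_plane: block plane, 46x155x51 mm; leave alone
- masking_roll: roll of masking tape, 96 mm across, 25 mm high; leave alone
Not all that is in view belongs to the job. Leave any green, orange or purple look-alike of the thin_panel alone.

How it is judged:
On the way:
1. the clamp is held squeezed open in the air, its jaws not yet over the panel's edge (value of joint clamp_lever above 0.38 rad and height (world z) of spring_clamp above 0.015 m and contact force between the fingers and spring_clamp above 3 N and (x of jaw_left in the frame of thin_panel_edge below 0 m or horizontal distance between jaw_left and thin_panel_edge above 0.06 m)), for 0.2 s.
At the end, for the whole second after the job is handed in: Clamp in the fingers, open over 0.38 rad, level within 0.25 rad, still; thin panel's near edge between the jaws, 6 mm or more past the middle of both pads (under 45 mm), one jaw each side, pivot within 22 mm of the edge's half-way height, clamp not touching the panel (value of joint clamp_lever above 0.38 rad and contact force between the fingers and spring_clamp above 3 N and contact force between spring_clamp and thin_panel below 0.2 N and x of jaw_left in the frame of thin_panel_edge between 0.006 and 0.045 m and x of jaw_right in the frame of thin_panel_edge above 0.006 m and y of jaw_left in the frame of thin_panel_edge above 0.0035 m and y of jaw_right in the frame of thin_panel_edge below -0.0035 m and z of pivot in the frame of thin_panel_edge between -0.022 and 0.022 m and angle between spring_clamp's own z axis and vertical below 0.25 rad and linear speed of spring_clamp below 0.03 m/s); the arm keeps its last pose, push and grip.
It fails at once if a bystander was pushed away (more than 25 mm) (distance of any of tape_measure, carpenter_pencil, block_plane, masking_roll from where it was at the start of the episode above 0.025 m).
It also fails if it takes over 43 s, if anything falls off the work surface, if the arm or the gripper's body presses on something with over 40 N, if the wrist force passes 120 N, or if a joint passes its speed limit or range.

ROBOT

A 6-joint arm with a two-finger parallel gripper is mounted at the origin on a cart in front of the work surface, level with it; the furniture and walls round the work are solid. World frame = base frame: x ahead of the robot, y to its left, z up, the work surface at z = 0. Lengths are in m, angles in rad, forces in N, time in s.
With the tool pointing down it reaches from about 0.35 to 0.975 m from the base axis. Payload 7.1 kg.
Tool frame: the origin (TCP) lies midway between the tips of the shut fingers; the grasp point (between the pads) lies 19 mm behind it; z points along the fingers, y is the line along which they close (so a half turn about z gives the same grasp; the last joint's range is limited). The gripper opens to 88 mm and grips with 3 to 60 N. Pads are 20 mm wide; open, the fingers measure 115 mm over their backs; the gripper's body (75 mm by 178 mm) begins 61 mm behind the grasp point.
Start: joints at [1.198, 0.423, 1.63, -0, 1.089, -0.019], TCP at [0.217, 0.586, 0.223] pointing down, gripper open.
Joint ranges: [-3, 3], [-0.9, 2.11], [0.09, 2.58], [-1.31, 4.45], [0.11, 2.69], [-2.54, 2.54]. Speed limits (rad/s): [2.39, 2.39, 3.01, 3.14, 3.14, 3.14].

INTERFACE

Orientations are given as a unit quaternion [w, x, y, z].
In Python, from station import move_pose, movel, movej, command_gripper, wait, inverse_kinematics, read_camera, camera_info, MotionError, job_done, get_time, get_joint_pos, get_qvel, get_effort, get_tcp_pos, get_ee_rot, get_ft_force, get_ft_torque, get_grip_width, get_finger_force gives the robot as it stands. Calls block until the motion is done:
- move_pose(position, orientation): joint-space move of the TCP to a pose.
- movel(position, frame=None, v=0.15, until_force=None): straight line of the TCP; frame=None keeps the orientation; v is the mean speed in m/s. With until_force (N) it stops when the force on the tool has changed by that much, and returns True; else False.
- movej(angles): joint-space move.
- command_gripper(opening): opening from 0.0 (shut) to 1.0 (fully open); the grip force is fixed at half the most; returns when the fingers have stopped.
- wait(seconds).
- inverse_kinematics(position, orientation): joint angles nearest the present ones, or None.
- read_camera(name): name is "scene" or "side" or "wrist"; returns the picture (480x640x3 uint8, red, green, blue); there is no depth.
- camera_info(name): a dict with "intrinsics" (3x3 intrinsics, pixels), "dist" ([k1, k2, p1, p2, k3] as OpenCV has them; the pictures are not rectified), "T" (4x4, takes a point from camera to world coordinates); the wrist camera has in their place "tool_from_camera" (4x4, takes a point from camera to tool coordinates, whose origin is the TCP and whose axes are the flange's). Camera axes: x right, y up, looking along -z (the intrinsics and any distortion apply to the point x, -y, -z); pixel columns grow to the right and rows downward; lengths in m; the calibration is good to about 2 mm. A picture is of the moment at which its call begins: read the wrist's pose just before it. camera_info takes no time and is no camera call.
A pose or a line that the arm cannot do raises MotionError and nothing moves.
- job_done(): hands the job in; it is judged then, once.
Readings, each from a call of its own:
- get_time(): time.
- get_joint_pos(): joint angles.
- get_qvel(): joint speeds.
- get_effort(): joint torques, N m.
- get_tcp_pos(): TCP position.
- get_ee_rot(): TCP orientation.
- get_ft_force(): force on the tool from outside, world axes, zero at the start.
- get_ft_torque(): the same for the moment, N m.
- get_grip_width(): opening from 0.0 (shut) to 1.0 (fully open).
- get_finger_force(): force on a finger pad.
Only numpy, scipy, OpenCV 4.12 (cv2) and the standard library are available. Lean on these libraries where they do the work, as an engineer would, in place of code of your own. Each camera call takes 0.05 s, during which the arm holds its last target. There are 200 camera calls.

## Working session

There is one attempt and no reset: what is moved stays moved. The work goes in short steps, each a Python script; the robot and the scene stay as the last script left them, time stands still between calls to the robot, and variables do not carry over. Pictures are saved under pics/ and viewed, at most 10 in all, crops included, and the job is handed in when it is done.

```bash
ls; mkdir -p pics
python3 - <<'E'
from station import *
import cv2,numpy as np
for n in("scene","side"):
    im=read_camera(n);cv2.imwrite(f"pics/{n}0.png",im[:,:,::-1])
    c=camera_info(n);print(n,np.round(c["intrinsics"],1).tolist(),c["dist"],np.round(c["T"],3).tolist())
print(camera_info("wrist"),get_time(),get_ee_rot())
E
```

```text
pics
scene [[588.2, 0.0, 326.4], [0.0, 588.2, 237.1], [0.0, 0.0, 1.0]] [-0.03029071  0.          0.          0.          0.        ] [[-0.688, 0.521, -0.506, -0.365], [-0.726, -0.48, 0.493, 0.805], [0.014, 0.706, 0.708, 1.265], [0.0, 0.0, 0.0, 1.0]]
side [[619.0, 0.0, 321.0], [0.0, 619.0, 241.2], [0.0, 0.0, 1.0]] [0.02660508 0.         0.         0.         0.        ] [[0.913, 0.172, -0.371, -0.044], [-0.408, 0.41, -0.816, -1.232], [0.012, 0.896, 0.444, 0.748], [0.0, 0.0, 0.0, 1.0]]
{'intrinsics': array([[380.03952188,   0.        , 323.02410893],
       [  0.        , 380.03952188, 235.0499595 ],
       [  0.        ,   0.        ,   1.        ]]), 'dist': array([-0.05762132,  0.        ,  0.        ,  0.        ,  0.        ]), 'tool_from_camera': array([[ 5.58819279e-04,  9.60286098e-01,  2.79016662e-01,
         7.67342461e-02],
       [ 9.99998351e-01, -1.01877264e-03,  1.50347596e-03,
         1.25053964e-03],
       [ 1.72802160e-03,  2.79015362e-01, -9.60285084e-01,
        -1.61652914e-01],
       [ 0.00000000e+00,  0.00000000e+00,  0.00000000e+00,
         1.00000000e+00]])} 0.1 [-1.39926159e-04  1.75993298e-01  9.84391095e-01 -7.15146611e-04]
```

View pics/scene0.png

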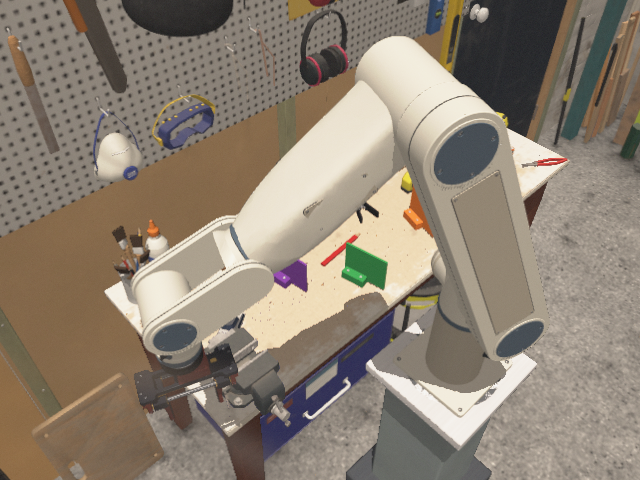

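View pics/side0.png

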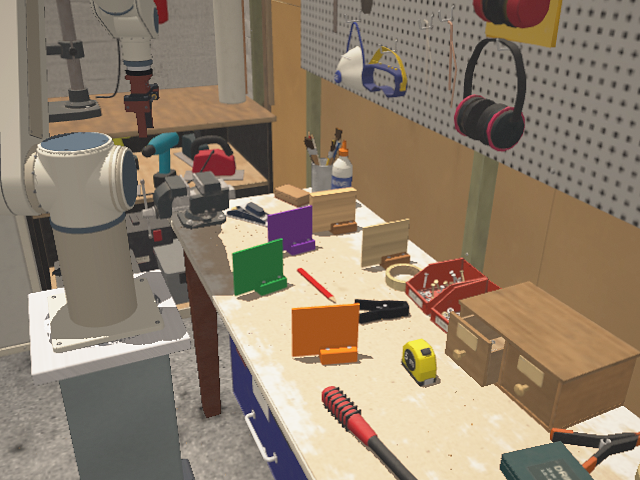

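The side view shows the black clamp at about (382,310), partly behind the orange look-alike. Two natural-wood boards stand at (334,210) and (386,243), with green, purple and orange look-alikes at (260,267), (290,230) and (325,330). An enlarged crop should tell thick from thin, and I'll get rough positions from it too.

```bash
cat > h.py <<'E'
from station import *
import cv2,numpy as np
from scipy.spatial.transform import Rotation as R
def ray(n,px,tcp=None,q=None):
    c=camera_info(n)
    if n=="wrist":
        T=np.eye(4);T[:3,:3]=R.from_quat(np.roll(q,-1)).as_matrix();T[:3,3]=tcp;T=T@c["tool_from_camera"]
    else:T=np.array(c["T"])
    p=cv2.undistortPoints(np.array(px,float).reshape(-1,1,2),np.array(c["intrinsics"]),np.array(c["dist"])).reshape(-1,2)
    d=np.c_[p[:,0],-p[:,1],-np.ones(len(p))]@T[:3,:3].T
    return T[:3,3],d/np.linalg.norm(d,axis=1)[:,None]
def onz(o,d,z):return o+d*((z-o[2])/d[:,2])[:,None]
def tri(rays):
    A=np.zeros((3,3));b=np.zeros(3)
    for o,d in rays:
        P=np.eye(3)-np.outer(d,d);A+=P;b+=P@o
    x=np.linalg.solve(A,b)
    return x,[round(float(np.linalg.norm((np.eye(3)-np.outer(d,d))@(x-o))),4) for o,d in rays]
E
python3 - <<'E'
from h import *
im=cv2.imread("pics/side0.png");cv2.imwrite("pics/crop0.png",cv2.resize(im[180:340,215:445],None,fx=3.4,fy=3.4,interpolation=cv2.INTER_CUBIC))
P=[(355,318),(408,308),(363,267),(412,248),(313,236),(358,226),(238,296),(288,277),(420,375),(300,270),(335,300),(405,275)]
for p,x in zip(P,onz(*ray("side",P),0.0)):print(p,x.round(3))
E
```

```text
(355, 318) [ 0.494 -0.231  0.   ]
(408, 308) [ 0.622 -0.242  0.   ]
(363, 267) [ 0.618 -0.033  0.   ]
(412, 248) [0.787 0.009 0.   ]
(313, 236) [0.573 0.179 0.   ]
(358, 226) [0.718 0.189 0.   ]
(238, 296) [ 0.288 -0.044  0.   ]
(288, 277) [ 0.426 -0.007  0.   ]
(420, 375) [ 0.52  -0.453  0.   ]
(300, 270) [0.466 0.014 0.   ]
(335, 300) [ 0.486 -0.147 -0.   ]
(405, 275) [ 0.694 -0.11   0.   ]
```

View pics/crop0.png

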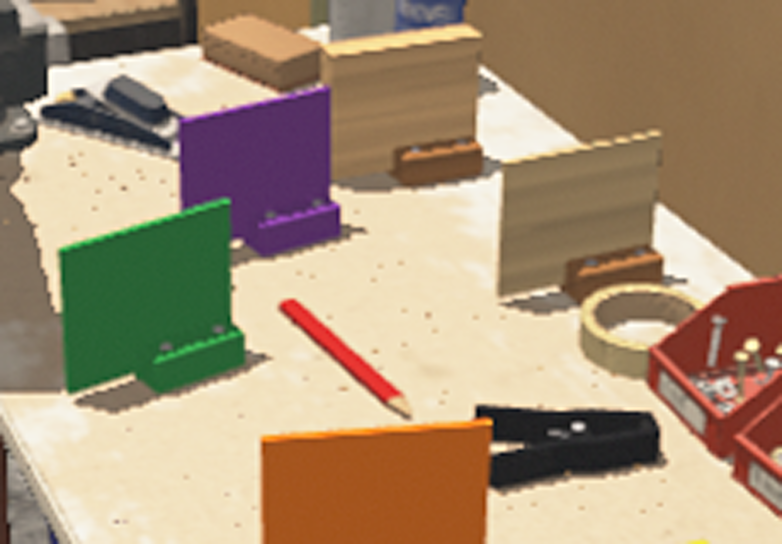

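The wood board at side px (386,243), seen with a narrow top face, is the thin panel; its near edge is at about (363,250). The one at (334,210) has a broad top face, so it is the thick board. The purple, green and orange boards are look-alikes. The clamp's handles point towards the robot and its jaws point to +x. Next I'll look with the wrist camera from two places.

Run:
```python
from h import *
import json
p=get_tcp_pos();movel([p[0],p[1],0.33],v=0.3)
q=[0,1,0,0];out=[]
for i,t in enumerate([(0.50,-0.20,0.33),(0.50,-0.08,0.33)]):
    move_pose(t,q);wait(0.2)
    tp,rq=get_tcp_pos(),get_ee_rot();im=read_camera("wrist");cv2.imwrite(f"pics/w{i}.png",im[:,:,::-1]);out.append([list(tp),list(rq)])
json.dump(np.array(out[0]+out[1],dtype=object).tolist(),open("poses.json","w"),default=float)
print(out,get_time(),get_joint_pos())
```

```text
[[[np.float64(0.500181771571904), np.float64(-0.1996199009718025), np.float64(0.3300181436539384)], [np.float64(-1.6121638086333063e-05), np.float64(0.9999999238578187), np.float64(0.00038900509463016096), np.float64(2.6447800757039123e-05)]], [[np.float64(0.5001086130872427), np.float64(-0.0809875596036575), np.float64(0.32995754743233097)], [np.float64(8.736504853171791e-05), np.float64(0.9999997406786938), np.float64(-0.000714815850270457), np.float64(-6.942160220268712e-06)]]] 4.5917 [-1.83951155e-01  1.30407874e-01  1.77199865e+00 -1.08510952e-04
  1.23925660e+00  1.38840373e+00]
```

View pics/w0.png

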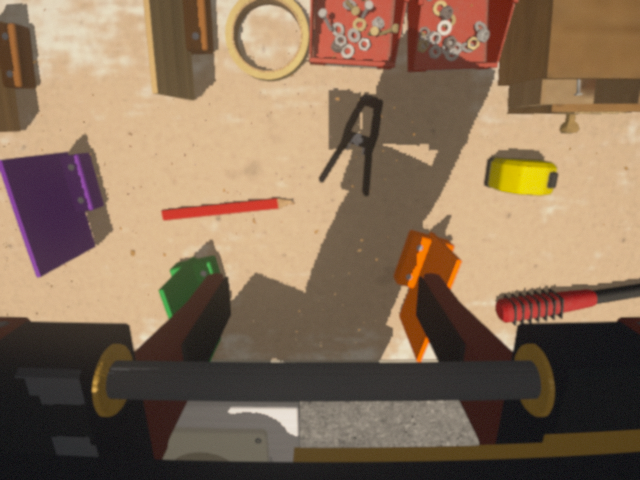

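View pics/w1.png

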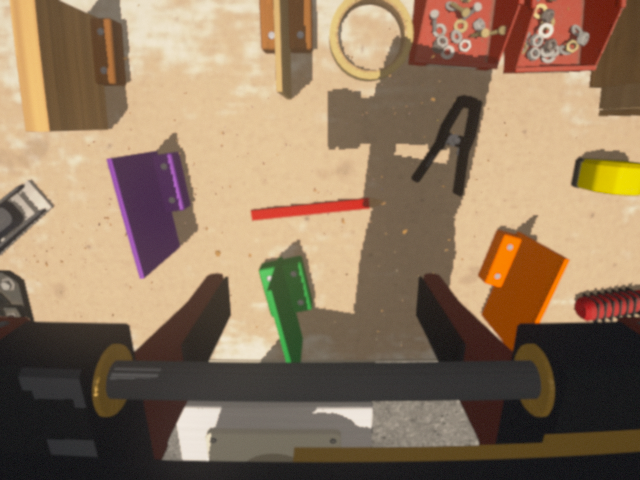

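Wrist view w0: clamp pivot at (355,140), jaw tip (373,98), tails (323,180) and (366,193). The thin panel has its near top corner at about (157,93), with its side face running down to about (195,98). In w1 the clamp pivot is at (454,140) and the panel's near edge at about (285,95). I'll mask the clamp and enlarge the panel edge in both views.

Run:
```python
from h import *
import json
P=json.load(open("poses.json"))
P=[P[:2],P[2:]]
a=cv2.imread("pics/w0.png");b=cv2.imread("pics/w1.png")
f=lambda m:cv2.resize(m,None,fx=5,fy=5,interpolation=cv2.INTER_CUBIC)
cv2.imwrite("pics/crop1.png",np.hstack([f(a[0:115,140:215]),f(b[0:115,255:330])]))
for i,(m,box) in enumerate([(a,(300,85,110,120)),(b,(395,85,110,120))]):
    x0,y0,w,h=box;s=m[y0:y0+h,x0:x0+w].max(2);mask=(s<70).astype(np.uint8)
    n,l,st,_=cv2.connectedComponentsWithStats(mask);k=1+st[1:,4].argmax();c=(l==k).astype(np.uint8)
    cn=max(cv2.findContours(c,0,cv2.CHAIN_APPROX_NONE)[0],key=cv2.contourArea)
    hull=cv2.approxPolyDP(cv2.convexHull(cn),2.5,True).reshape(-1,2)+[x0,y0]
    print(i,st[k],hull.tolist());
    W=onz(*ray("wrist",hull,*P[i]),0.026);print(W.round(3).tolist())
    W2=onz(*ray("wrist",hull,*P[i]),0.0);print(W2.round(3).tolist())
# pivot pin: triangulated roughly
print(tri([(ray("wrist",[p],*P[i])[0],ray("wrist",[p],*P[i])[1][0]) for i,p in enumerate([(355,140),(454,140)])]))
```

```text
0 [  23   10   60  101 1306] [[365, 95], [382, 102], [366, 195], [323, 174], [352, 113]]
[[0.611, -0.248, 0.026], [0.603, -0.268, 0.026], [0.493, -0.252, 0.026], [0.519, -0.199, 0.026], [0.59, -0.233, 0.026]]
[[0.613, -0.25, 0.0], [0.604, -0.272, 0.0], [0.488, -0.255, -0.0], [0.516, -0.199, 0.0], [0.591, -0.235, 0.0]]
1 [  17   11   70  100 1988] [[480, 101], [461, 194], [414, 180], [413, 174], [457, 98], [468, 96]]
[[0.605, -0.265, 0.026], [0.494, -0.253, 0.026], [0.511, -0.193, 0.026], [0.519, -0.191, 0.026], [0.608, -0.238, 0.026], [0.61, -0.25, 0.026]]
[[0.607, -0.276, 0.0], [0.49, -0.262, -0.0], [0.508, -0.199, 0.0], [0.516, -0.197, -0.0], [0.61, -0.246, 0.0], [0.612, -0.26, 0.0]]
(array([ 0.55974592, -0.23696414,  0.02920766]), [0.0002, 0.0002])
```

View pics/crop1.png

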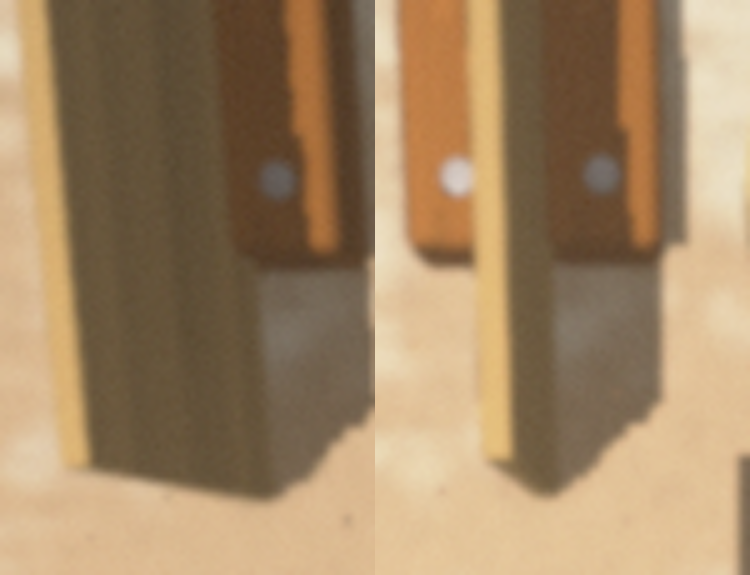

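The crop shows the panel's narrow, lit top face (5–6 px, about 6 mm). Near top corners are (153,93)/(158,93) in w0 and (276.6,91.6)/(282.4,92) in w1; the near bottom right corner is (193.6,99.6) and (289.6,99). It is clearly the thin one. Now I'll triangulate it and hover over the clamp for a close look.

```bash
cat >> h.py <<'E'
def quat(th):return np.roll((R.from_euler('z',th)*R.from_quat([1,0,0,0])).as_quat(),1)
E
python3 - <<'E'
from h import *
import json
P=json.load(open("poses.json"));P=[P[:2],P[2:]]
r=lambda i,p:(lambda o,d:(o,d[0]))(*ray("wrist",[p],*P[i]))
T=lambda a,b:tri([r(0,a),r(1,b)])
print("topL",T((153,93),(276.6,91.6)));print("topR",T((158,93),(282.4,92)));print("botR",T((193.6,99.6),(289.6,99)))
for i,(n,f) in enumerate([((158,93),(149.6,0)),((282.4,92),(280,0))]):
    w=onz(*ray("wrist",[n,f],*P[i]),0.116);print(w.round(4),np.arctan2(*(w[1]-w[0])[1::-1]))
th=-0.33;g=np.array([.560,-.237])-.045*np.array([np.cos(th),np.sin(th)])
move_pose([g[0],g[1],0.13],quat(th));wait(.3)
tp,q=get_tcp_pos(),get_ee_rot();im=read_camera("wrist");cv2.imwrite("pics/w2.png",im[:,:,::-1])
json.dump([[float(x) for x in tp],[float(x) for x in q]],open("p2.json","w"));print(tp,q,get_time())
E
```

```text
topL (array([ 0.6074083 , -0.03672026,  0.11267921]), [0.0, 0.0])
topR (array([ 0.60702046, -0.04237472,  0.11456394]), [0.0002, 0.0002])
botR (array([ 0.60756948, -0.03982711,  0.00251355]), [0.0001, 0.0001])
[[ 0.6071 -0.043   0.116 ]
 [ 0.6876 -0.0427  0.116 ]] 0.0029014554816168127
[[ 0.6067 -0.0425  0.116 ]
 [ 0.6853 -0.0423  0.116 ]] 0.0029691467769688775
[ 0.51809947 -0.22205987  0.13108037] [ 2.27165869e-04  9.86505930e-01 -1.63722941e-01  8.92424477e-04] 5.9083
```

View pics/w2.png

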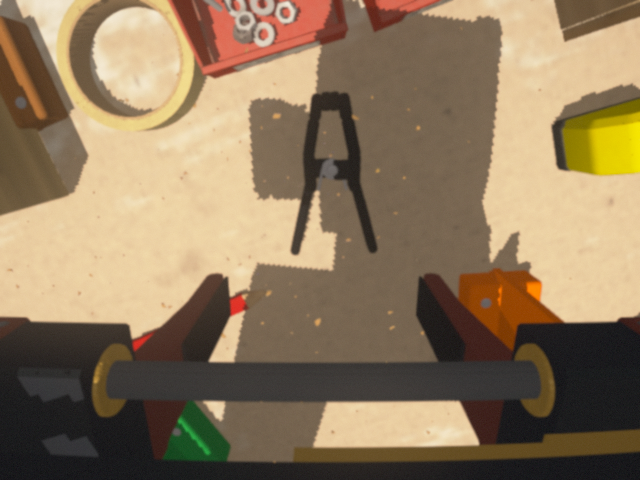

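In the close view w2 the clamp's pivot is at (331,168), jaw end (314–350,97), tails (294,252) and (374,250). The orange foot's near corner is at about (460,275). I'll compute the grip and the clearance to orange.

Run:
```python
from h import *
import json
p2=json.load(open("p2.json"))
N=["jawL","jawR","pivot","tailLo","tailLi","tailRi","tailRo"]
px=[(314,97),(350,97),(331,168),(292,250),(299,252),(370,250),(377,248)]
W=onz(*ray("wrist",px,*p2),.026)
for n,w in zip(N,W):print(n,w.round(4))
m=cv2.imread("pics/w2.png")
s=m[85:262,270:400].max(2);c=(s<62).astype(np.uint8)
n,l,st,_=cv2.connectedComponentsWithStats(c);k=1+st[1:,4].argmax();c=l==k
for r in (10,20,70,80,120,130,140,150,160,166):
    x=np.where(c[r])[0]+270
    if len(x):
        w=onz(*ray("wrist",[(x[0],r+85),(x[-1],r+85)],*p2),.022);print(r+85,x[0],x[-1],w[:,:2].round(4).tolist(),"mid",w.mean(0).round(4)[:2],"wid",round(float(np.linalg.norm(w[0]-w[1])),4))
print("orange foot",onz(*ray("wrist",[(460,275),(465,310),(540,280)],*p2),.028).round(3).tolist())
# side view of orange panel corners
print("orange side",onz(*ray("side",[(293,356),(340,360)]),.006).round(3).tolist(), onz(*ray("side",[(293,306),(358,305)]),.116).round(3).tolist())
```

```text
jawL [ 0.61   -0.2462  0.026 ]
jawR [ 0.6023 -0.2689  0.026 ]
pivot [ 0.5616 -0.242   0.026 ]
tailLo [ 0.5139 -0.1956  0.026 ]
tailLi [ 0.5108 -0.2     0.026 ]
tailRi [ 0.4952 -0.2502  0.026 ]
tailRo [ 0.4951 -0.2556  0.026 ]
95 316 347 [[0.611, -0.2479], [0.6043, -0.2678]] mid [ 0.6077 -0.2579] wid 0.0209
105 312 349 [[0.6058, -0.2433], [0.5977, -0.2671]] mid [ 0.6017 -0.2552] wid 0.0251
155 304 359 [[0.5759, -0.2269], [0.5635, -0.2634]] mid [ 0.5697 -0.2452] wid 0.0386
165 305 359 [[0.5691, -0.2252], [0.5568, -0.2613]] mid [ 0.563  -0.2433] wid 0.0381
205 303 365 [[0.5425, -0.2142], [0.528, -0.2569]] mid [ 0.5352 -0.2356] wid 0.045
215 359 367 [[0.5222, -0.2505], [0.5204, -0.2561]] mid [ 0.5213 -0.2533] wid 0.0059
225 362 370 [[0.5143, -0.2504], [0.5124, -0.2559]] mid [ 0.5134 -0.2531] wid 0.0059
235 365 373 [[0.5063, -0.2502], [0.5043, -0.2558]] mid [ 0.5053 -0.253 ] wid 0.006
245 368 375 [[0.4981, -0.25], [0.4964, -0.255]] mid [ 0.4972 -0.2525] wid 0.0053
251 371 374 [[0.4928, -0.2508], [0.4921, -0.2529]] mid [ 0.4924 -0.2519] wid 0.0023
orange foot [[0.455, -0.309, 0.028], [0.425, -0.306, 0.028], [0.43, -0.367, 0.028]]
orange side [[0.317, -0.311, 0.006], [0.397, -0.359, 0.006]] [[0.321, -0.304, 0.116], [0.436, -0.349, 0.116]]
```

Middle line: yaw ≈ -0.304, pivot (0.559,-0.2425), grip point (0.516,-0.229). Splay is 59 mm over the backs, and the orange board clears by more than 20 mm. The panel edge is at (0.607,-0.039), yaw ≈ 0. I'll grasp, lift and check.

Run:
```python
from h import *
q=quat(-0.304);g=[.516,-.229]
move_pose(g+[0.09],q)
print(movel(g+[0.004],v=0.1,until_force=8),get_tcp_pos())
command_gripper(0.0);print("w",get_grip_width(),get_finger_force())
movel(g+[0.10],v=0.1);print(get_grip_width(),get_finger_force(),get_ft_force())
move_pose([.47,-.039,.10],quat(0.003))
movel([.47,-.039,.052],v=.1);wait(.4)
tp,rq=get_tcp_pos(),get_ee_rot();im=read_camera("wrist");cv2.imwrite("pics/w3.png",im[:,:,::-1])
print(tp.tolist(),rq.tolist(),get_grip_width(),get_finger_force(),get_time())
```

```text
False [ 0.51649157 -0.22921135  0.00451566]
w 0.3809183067140061 29.998977184295654
0.37895265943970796 29.992624819278717 [-0.12983131  0.03674116 -1.81263845]
[0.4702242191866958, -0.038983457669114055, 0.052358563926918206] [4.466237943846802e-05, 0.9999987167933311, 0.0015609735775037865, 0.00035746112138072903] 0.3853686137184303 29.99260425567627 11.075
```

View pics/w3.png

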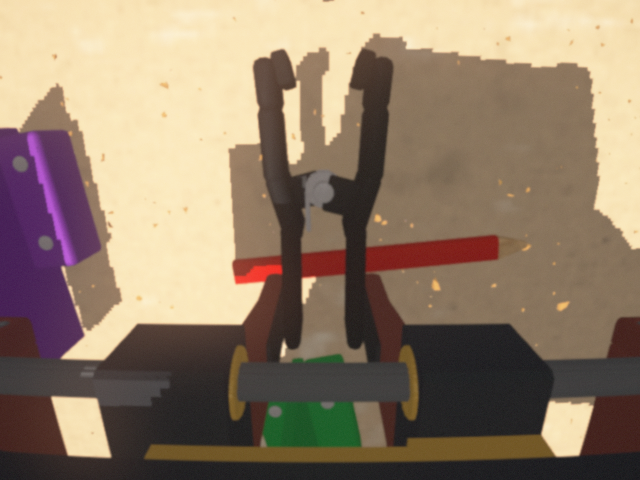

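The clamp is held wide open with its handles between the fingers. Pads are at about (284,70) and (367,70), the pivot at (320,190). I'll locate these in the tool frame.

Run:
```python
from h import *
tp=[.4702,-.0390,.0524];q=[4.47e-5,.9999987,.001561,.000357]
for z in (.061+.013,):
    w=onz(*ray("wrist",[(320,190),(274,52),(370,52),(292,88),(358,88),(255,62),(392,62),(285,345),(362,345)],tp,q),z)
    print(z,(w-np.array(tp)).round(4).tolist())
```

```text
0.074 [[0.0535, 0.0023, 0.0216], [0.1011, 0.018, 0.0216], [0.1012, -0.0147, 0.0216], [0.0893, 0.0121, 0.0216], [0.0894, -0.0109, 0.0216], [0.0979, 0.0247, 0.0216], [0.0981, -0.0224, 0.0216], [-0.0123, 0.0169, 0.0216], [-0.0122, -0.0155, 0.0216]]
```

Everything matches: 23 mm pad gap, pads ~95 mm ahead of the TCP, centred to about 1 mm. Now I'll advance over the edge and verify in the side and wrist views.

Run:
```python
from h import *
print(movel([.530,-.040,.052],v=.05,until_force=4));wait(.5)
print(get_tcp_pos(),get_ft_force(),get_ft_torque(),get_grip_width(),get_finger_force(),get_time())
a=read_camera("side");b=read_camera("wrist")
a=cv2.resize(a[200:290,325:425],None,fx=4,fy=4,interpolation=cv2.INTER_CUBIC);b=cv2.resize(b[0:360,120:520],(400,360))
cv2.imwrite("pics/fin.png",np.hstack([a,b])[:,:,::-1])
```

```text
False
[ 0.52997915 -0.039998    0.05202804] [-0.12881753  0.2426915  -0.64278693] [-0.05344425  0.19342797 -0.00290428] 0.37844776423097626 29.992600679397583 12.925
```

View pics/fin.png

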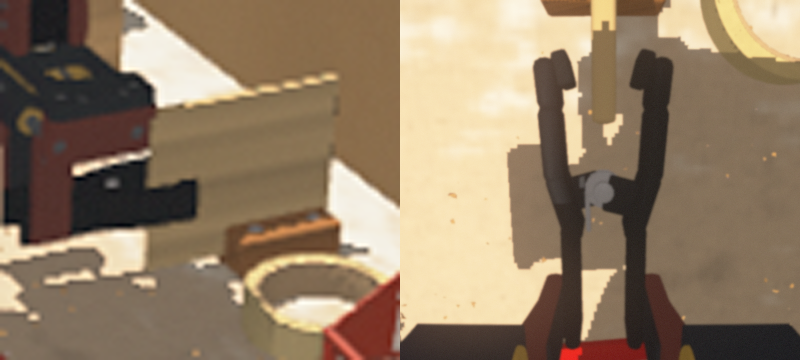

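The final view shows the panel edge ending at (603,120) in the composite. It is centred between the pads at (564,70) and (645,70), about 17 mm past them and short of the pivot at (600,190). There is a clear gap each side, the clamp is level at mid-height, and there is no contact force. Handing in.

```bash
python3 -c "
from station import *
print(job_done())"
```

```text
the job is handed in; nothing more can be done
None
```

I handed the job in with the clamp held squeezed open, level and at half height over the thin panel's near edge. The edge stands about 17 mm inside the jaws with no contact seen, and the arm moved none of the other items as far as the pictures show; the judge's result was not shown.

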